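# Set up the fondue station

### The arm

A 7-joint arm with a two-finger parallel gripper is mounted at the origin on the work surface. World frame = base frame: x ahead of the robot, y to its left, z up, the work surface at z = 0. Lengths are in m, angles in rad, forces in N, time in s.
With the tool pointing down it reaches from about 0.35 to 0.9 m from the base axis. Payload 8.1 kg.
Tool frame: the origin (TCP) lies at the very end of the fingers, on their centre line; the grasp point (between the pads) lies arm.grip_point_offset behind it (arm.grip_point_offset is the distance from the TCP to the grasp point, in m); z points along the fingers, y is the line along which they close (so a half turn about z gives the same grasp; the last joint's range is limited). The gripper opens to 92 mm and grips with 3 to 60 N. Pads are 19 mm wide; open, the fingers measure 130 mm over their backs; the gripper's body (75 mm by 190 mm) begins 47 mm behind the grasp point.
Start: joints at [1.212, 0.434, 0.025, 1.573, -0.012, 1.134, -0.075], TCP at [0.158, -0.605, 0.227] pointing down, gripper open.
Joint ranges: [-2.62, 2.62], [-0.44, 2.09], [-1.27, 1.32], [0.08, 2.57], [-1.32, 4.46], [0.12, 2], [-2.74, 2.74]. Speed limits (rad/s): [2.22, 2.22, 3.01, 3.01, 3.14, 3.14, 3.14].

### API

Orientations are given as a rotation vector (axis times angle).
In Python, from cell import arm gives the robot as it stands. The module is installed in compiled form; this text tells all that it offers.
- The arm moves only by the shell command python3 -m creep 'ROWS' [OPENING] [FORCE]. ROWS is JSON, a list of rows, each a list of 6 numbers: the shift along the tool's x, y, z scaled (see below), then the turn, a rotation vector about the tool's x, y, z scaled (see below). A call has 1 to 20 rows; each row shifts and turns the commanded pose from where the row before left it, along the tool's axes as they then stand; what a row does not reach is not made up. The controller multiplies each number of a shift by 0.4 m and each number of a turn by 120 degrees. A row lasts 1/12 s, in which the tool goes at most 41.7 mm and 7.16 degrees, less where a joint would pass 70% of its speed; a pose out of reach is approached as far as the arm can. A call with a number of a shift or a turn outside -1 to 1 is refused whole. A call with a gripper value outside its range is refused whole. OPENING is the closure, from -1 (fully open) to 1 (shut), set as the call begins (- or left out, the last holds). The fingers move at their own pace and stop on an object; FORCE is the grip in N (left out, the last holds). Time passes only in rows, so rows that do not move let the fingers close. It gives the time, the measured TCP pose, the force, the opening and the grip force at its end, in the units of the state.
- arm.observe(): the state, without advancing time (a new reading comes with each control period).
- arm.get_image(name): name is "scene" or "top" or "wrist"; returns a dict with "frame" (384x512x3 uint8, red, green, blue), "intrinsics" (3x3 intrinsics, pixels), "rvec" (rotation vector, rad) and "tvec" (3), from world to camera coordinates, as OpenCV has them; the wrist camera has in their place "mount" (4x4, takes a point from camera to tool coordinates, whose origin is the TCP and whose axes are the flange's). Camera axes: x right, y down, z forward; pixel columns grow to the right and rows downward; lengths in m; the calibration is good to about 2 mm. A picture is of the moment at which its call begins: read the wrist's pose just before it. There is no depth.
- arm.sign_off(): hands the job in; it is judged then, once.
The state is a dict: "clock": time; "joints": joint angles; "dq": joint speeds; "joint_efforts": joint torques, N m; "position": TCP position; "ee_rot": TCP orientation; "force": force on the tool from outside, world axes, zero at the start; "ft_torque": the same for the moment, N m; "width": opening from 0.0 (shut) to 1.0 (fully open); "gripper_force": force on a finger pad.
Only numpy, scipy, OpenCV 4.12 (cv2) and the standard library are available. Lean on these libraries where they do the work, as an engineer would, in place of code of your own. Each camera call takes 0.05 s, during which the arm holds its last target. There are 200 camera calls.

### The job

Set up the fondue: stand the white insert pot in the electric fondue base and lay the steel fork ring centred and level on top of the pot's rim, put the knobbed wooden lid on the lid rest between its pegs, and set the round dip dish on the middle of the round cork pad and the square dip dish on the middle of the square cork pad, squared up with it. Everything ends upright, resting where it belongs and let go; leave the pepper mill where it stands.

Things in the scene. Friction and masses are not known exactly. Their poses are not given: they have to be found in the camera images.
- pot: White ceramic insert pot, open on top, empty: round, outer diameter 100, height 60, wall 8 thick and upright, foot diameter 92, inner floor 8 above the underside. About 0.4 kg. Take it by the rim from above, one finger inside and one outside. Origin: centre of the underside, z up. Loose, starts on the counter.
- fork_ring: Flat steel fork ring: outer diameter 108, inner 80 (band 14 wide), 10 thick, with six pins (8 across, 8 high, every 60 degrees) on the middle of the band, inside its width, so fingers can straddle the band from above anywhere. About 0.13 kg. On the pot's rim its underside is 60 above the pot's. Origin: centre of the underside, z up (pins up). Loose, starts on the counter.
- lid: Round wooden lid, a disc of diameter 88 and 12 thick with a central round knob above it: neck 18 across from 12 to 18 high, grip 24 across from 18 to 42 above the underside. About 0.12 kg. Origin: centre of the underside, z up (knob up). Loose, starts on the counter.
- round_dish: Small round white ceramic dip dish, open on top: outer diameter 60, height 40, wall 4. About 0.12 kg. Origin: centre of the underside, z up. Loose, starts on the counter.
- square_dish: Small square white ceramic dip dish, open on top: 56 by 56, height 40, wall 4. About 0.12 kg. Origin: centre of the underside, z up, x and y square to its sides. Loose, starts on the counter at any yaw.
- base: Compact electric fondue base, a black drum, diameter 120, with a steel control knob on its side (at the body's +x, out to 73 from the centre; leave it). Its flat hotplate, where the pot stands, is 45 above the counter; a steel collar around it, inner diameter 112, outer 120, rises to 55. Fixed. Origin: centre of the underside on the counter, z up.
- lid_rest: Wooden lid rest: a round wooden disc of diameter 126, 10 high, with four short pegs (8 across, 10 high, at 57 from the centre, at 45, 135, 225 and 315 degrees from the body's x) between which the lid lies flat, underside 10 above the counter. Fixed. Origin: centre of the underside, z up.
- round_pad: Round flat cork pad, diameter 84, 8 high. Fixed. Origin: centre of the underside, z up.
- square_pad: Square flat cork pad, 84 by 84, 8 high. Fixed. Origin: centre of the underside, z up, x and y square to its sides.
- pepper_mill: Dark wooden pepper mill, 52 across at the foot, 110 high, standing upright at the far side of the work: a bystander, not to be disturbed. Origin: centre of the underside.
There are look-alikes about, which are no part of the job. Leave any green or yellow look-alike of the round_dish alone.

How it is judged:
By the outcome, as a careful person would: the job done as asked, in the order asked, and still so for the second after the job is handed in, with the robot touching nothing.
It also fails if it takes over 106 s, if anything falls off the work surface, if the arm or the gripper's body presses on something with over 40 N, if the wrist force passes 120 N, or if a joint passes its speed limit or range.

## Working session

There is one attempt and no reset: what is moved stays moved. The work goes in short steps, Python scripts to look and compute and a shell command to move; the robot and the scene stay as the last step left them, time stands still between calls to the robot, and variables do not carry over. Pictures are saved under pics/ and viewed, at most 14 in all, crops included, and the job is handed in when it is done.

```bash
mkdir -p pics
cat > h.py <<'E'
import numpy as np,cv2
from cell import arm
from scipy.spatial.transform import Rotation as R
def snap(n,f):
    d=arm.get_image(n); cv2.imwrite(f,cv2.resize(d['frame'][:,:,::-1],(800,600),interpolation=cv2.INTER_CUBIC)); np.savez(f[:-4]+'.npz',**d); return d
def px2w(d,u,v,z):
    K=d['intrinsics'];Rm=cv2.Rodrigues(np.array(d['rvec'],float))[0];t=np.array(d['tvec'],float).ravel()
    r=Rm.T@np.linalg.inv(K)@np.array([u,v,1.]);c=-Rm.T@t
    return c+r*(z-c[2])/r[2]
E
python3 - <<'E'
from h import *
s=arm.observe();print(s);print(arm.grip_point_offset)
d=snap('top','pics/top.png');print(d['intrinsics'],px2w(d,256,192,0),-cv2.Rodrigues(np.array(d['rvec'],float))[0].T@np.array(d['tvec']).ravel())
snap('scene','pics/scene.png')
E
```

```text
{'clock': 0.0, 'joints': array([ 1.21237171,  0.43522937,  0.02501665,  1.57410458, -0.01160611,
        1.13398004, -0.07508579]), 'dq': array([-0.00023513,  0.00033312,  0.0013168 , -0.00171829, -0.00036959,
        0.00080846, -0.00138816]), 'joint_efforts': array([ 3.78420882e-04, -6.67867184e+01,  9.84503813e-01, -3.14473701e+01,
       -6.08124468e-02,  4.27377212e-02,  1.89409498e-04]), 'position': array([ 0.15794502, -0.60418711,  0.22593861]), 'ee_rot': array([-3.11442347e+00, -4.00405133e-01,  5.57106371e-04]), 'force': array([-0.11689243,  0.43195988, -0.0284813 ]), 'ft_torque': array([-0.04197648, -0.02037478, -0.01432922]), 'gripper_force': 0.0, 'width': 1.0005872190744445}
0.0188
[[369.21055149   0.         253.08404965]
 [  0.         369.21055149 185.73328384]
 [  0.           0.           1.        ]] [ 0.43483039 -0.00982969  0.        ] [ 0.25970194 -0.00506016  1.15213228]
```

View pics/top.png

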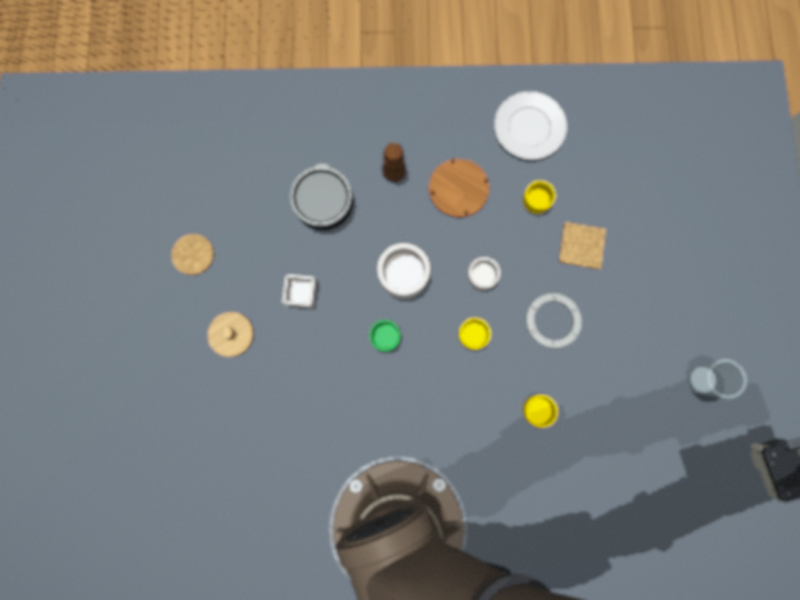

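View pics/scene.png

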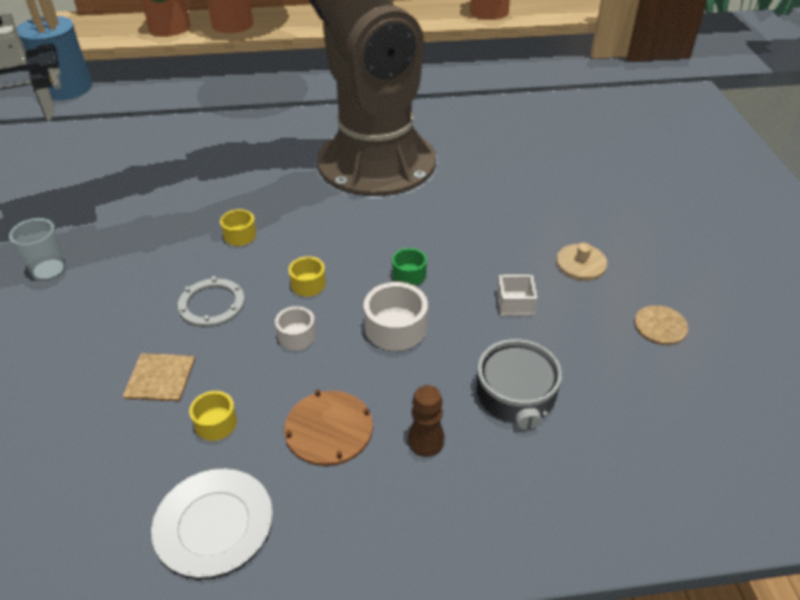

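The top view shows these, in 800x600 pixels:
- pot (404,270)
- ring (554,320)
- lid (230,334)
- square dish (299,291)
- base (321,196)
- lid rest (459,187)
- round pad (192,254)
- square pad (583,245)
- mill (394,162)

For the round dish there are five candidates: white (485,272), yellow (540,197), (475,333) and (541,411), and green (385,336). Only the white one fits. I'll confirm it in an enlarged crop and measure from the same crop.

Run:
```python
from h import *
f=np.load('pics/top.npz')['frame'][:,:,::-1]
c=f[88:238,104:304];cv2.imwrite('pics/cl.png',cv2.resize(c,(800,600),interpolation=cv2.INTER_CUBIC))
c=f[83:233,230:430];cv2.imwrite('pics/cr.png',cv2.resize(c,(800,600),interpolation=cv2.INTER_CUBIC))
```

```text
(no output)
```

View pics/cl.png

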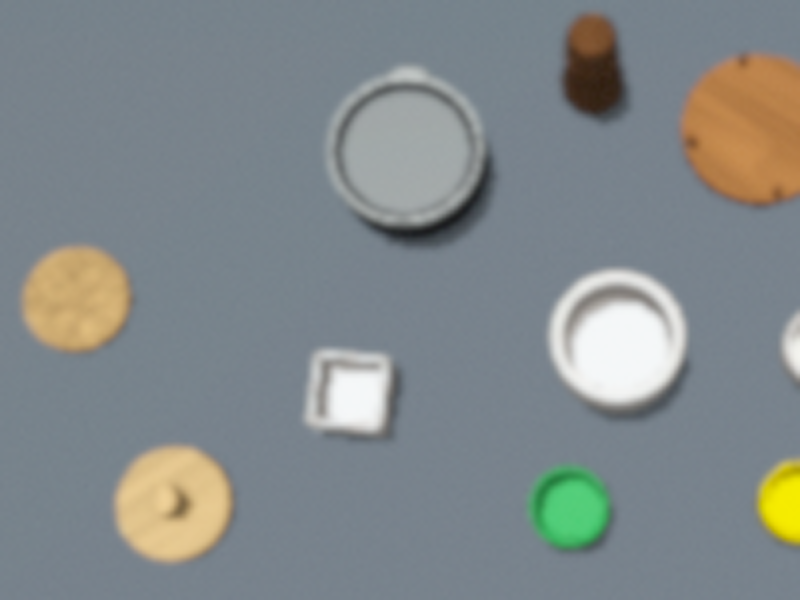

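View pics/cr.png

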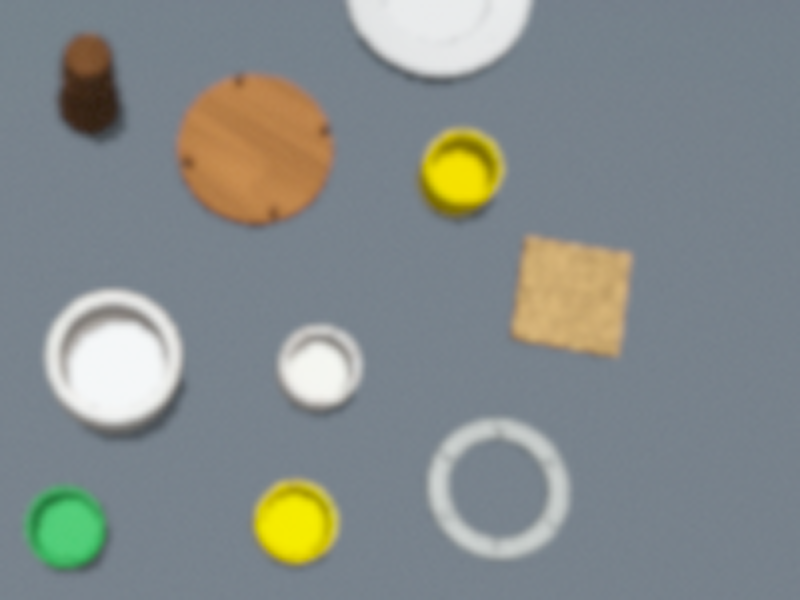

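The crop confirms the white dish at (320,365) in the right crop as the round dish. The yellow and green ones are decoys. Next I'll compute world positions.

Run:
```python
from h import *
d=np.load('pics/top.npz')
def W(c,u,v,z):
    o=(104,88) if c=='L' else (230,83)
    return px2w(d,o[0]+(u+.5)/4-.5,o[1]+(v+.5)/4-.5,z)
for n,a in dict(pot=('L',617,337,.06),potR=('R',114,358,.06),base=('L',407,150,.055),rpad=('L',77,299,.008),lid=('L',173,503,.012),sqd=('L',350,391,.04),rd=('R',320,365,.04),ring=('R',499.5,487.5,.01),rest=('R',256.5,147.5,.012),mill=('R',88,50,.11)).items(): print(n,W(*a).round(4))
q=np.array([W('R',*p,.008) for p in [(527,236),(632,252),(621,356),(513,340)]]);print('sqpad',q.mean(0).round(4),[np.degrees(np.arctan2(*(q[(i+1)%4]-q[i])[[1,0]])).round(1) for i in range(4)])
q=np.array([W('L',*p,.04) for p in [(314,350),(392,354)]]);print(q)
d=arm.get_image('wrist');print(d['mount'].round(4),d['intrinsics'])
```

```text
pot [ 0.4871 -0.0163  0.06  ]
potR [ 0.4863 -0.017   0.06  ]
base [0.6389 0.1438 0.055 ]
rpad [0.5362 0.4124 0.008 ]
lid [0.3717 0.3294 0.012 ]
sqd [0.4526 0.1884 0.04  ]
rd [ 0.4822 -0.1752  0.04  ]
ring [ 0.3889 -0.3149  0.01  ]
rest [ 0.6676 -0.1357  0.012 ]
mill [ 0.711  -0.0014  0.11  ]
sqpad [ 0.5413 -0.3834  0.008 ] [np.float64(-100.1), np.float64(169.8), np.float64(80.3), np.float64(-11.0)]
[[0.48503787 0.21647759 0.04      ]
 [0.48087573 0.15646724 0.04      ]]
[[ 9.000e-04 -9.570e-01 -2.901e-01  7.870e-02]
 [ 1.000e+00  5.000e-04  1.500e-03  2.000e-04]
 [-1.300e-03 -2.901e-01  9.570e-01 -1.600e-01]
 [ 0.000e+00  0.000e+00  0.000e+00  1.000e+00]] [[286.59219509   0.         256.50918532]
 [  0.         286.59219509 195.04142532]
 [  0.           0.           1.        ]]
```

```bash
cat >> h.py <<'E'
def go(x,y,z,yaw=None,n=None):
    """print row for reaching the target (TCP), assuming straight-down tool; yaw = world azimuth of tool x, deg"""
    s=arm.observe();Rt=R.from_rotvec(s['ee_rot']);d=Rt.inv().apply(np.array([x,y,z])-s['position'])
    X=Rt.as_matrix();cy=np.degrees(np.arctan2(X[1,0],X[0,0]));n=n or int(np.ceil(np.linalg.norm(d)/.0405))
    print('clk %.1f pos'%s['clock'],s['position'].round(4),'yaw %.1f tilt %.2f'%(cy,np.degrees(np.arccos(-X[2,2]))),'w %.3f F'%s['width'],s['force'].round(1),'gf %.1f'%s['gripper_force'])
    print(n,'rows',(d/.4/n).round(4),'turn z total',None if yaw is None else round(((cy-yaw+180)%360-180)/120,4))
def proj(d,s,pts):
    """world pts -> wrist pixels"""
    Rt=R.from_rotvec(s['ee_rot']).as_matrix();M=np.eye(4);M[:3,:3]=Rt;M[:3,3]=s['position'];T=np.linalg.inv(M@d['mount'])
    c=np.atleast_2d(pts)@T[:3,:3].T+T[:3,3];p=c@d['intrinsics'].T;return p[:,:2]/p[:,2:]
def wpx(d,s,u,v,z):
    Rt=R.from_rotvec(s['ee_rot']).as_matrix();m=d['mount'];r=Rt@m[:3,:3]@np.linalg.inv(d['intrinsics'])@np.array([u,v,1.]);c=Rt@m[:3,3]+s['position'];return c+r*(z-c[2])/r[2]
def overlay(f,circ=(),sq=()):
    """wrist pic with model outlines: circ (x,y,z,r), sq (x,y,z,half,yawdeg)"""
    s=arm.observe();d=arm.get_image('wrist');k=1.5625;im=cv2.resize(d['frame'][:,:,::-1],(800,600),interpolation=cv2.INTER_CUBIC)
    np.savez(f[:-4]+'.npz',pos=s['position'],ee=s['ee_rot'],**d)
    for x,y,z,r in circ:
        a=np.linspace(0,2*np.pi,73);P=np.c_[x+r*np.cos(a),y+r*np.sin(a),0*a+z];cv2.polylines(im,[np.int32(proj(d,s,P)*k)],False,(0,0,255),1)
    for x,y,z,h,w in sq:
        c=R.from_euler('z',w,degrees=True).apply(np.array([[h,h,0],[-h,h,0],[-h,-h,0],[h,-h,0]]))+[x,y,z];cv2.polylines(im,[np.int32(proj(d,s,c)*k)],True,(255,0,0),1)
    cv2.imwrite(f,im)
E
python3 -m creep '[[0,0,0,0,0,-0.0523],[0,0,0,0,0,-0.0523],[0,0,0,0,0,-0.0523],[0,0,0,0,0,-0.0523],[0,0,0,0,0,-0.0523],[0,0,0,0,0,-0.0523],[0,0,0,0,0,-0.0523],[0,0,0,0,0,-0.0523],[0,0,0,0,0,-0.0523],[0,0,0,0,0,-0.0523],[0,0,0,0,0,-0.0523],[0,0,0,0,0,-0.0523]]'
python3 -c "
from h import *
go(.533,-.0163,.227,90)"
```

```text
clock: 1.15
position: [0.158, -0.6045, 0.2264]
ee_rot: [-2.216, -2.226, -0.0]
force: [-0.1, 0.6, -0.1]
width: 1.0
gripper_force: 0.0
clk 1.1 pos [ 0.158  -0.6045  0.2264] yaw 90.3 tilt 0.04 w 1.000 F [-0.1  0.6 -0.1] gf 0.0
18 rows [ 0.0814  0.0525 -0.    ] turn z total 0.0022
```

```bash
python3 -m creep '[[0.0814,0.0525,0,0,0,0.0022],[0.0814,0.0525,0,0,0,0],[0.0814,0.0525,0,0,0,0],[0.0814,0.0525,0,0,0,0],[0.0814,0.0525,0,0,0,0],[0.0814,0.0525,0,0,0,0],[0.0814,0.0525,0,0,0,0],[0.0814,0.0525,0,0,0,0],[0.0814,0.0525,0,0,0,0],[0.0814,0.0525,0,0,0,0],[0.0814,0.0525,0,0,0,0],[0.0814,0.0525,0,0,0,0],[0.0814,0.0525,0,0,0,0],[0.0814,0.0525,0,0,0,0],[0.0814,0.0525,0,0,0,0],[0.0814,0.0525,0,0,0,0],[0.0814,0.0525,0,0,0,0],[0.0814,0.0525,0,0,0,0]]'
python3 -c "
from h import *
overlay('pics/w1.png',[(.4867,-.0167,.06,.05),(.4867,-.0167,.06,.042),(.4822,-.1752,.04,.03),(.6389,.1438,.055,.06)],[(.4526,.1884,.04,.028,-4)])
go(.5327,-.0167,.03,90)"
```

```text
clock: 2.65
position: [0.5396, -0.0189, 0.2266]
ee_rot: [2.228, 2.215, -0.001]
force: [0.5, -0.7, 0.8]
width: 1.002
gripper_force: 0.0
clk 2.7 pos [ 0.543  -0.0103  0.2271] yaw 90.1 tilt 0.37 w 0.999 F [4.1 7.1 2.2] gf 0.0
5 rows [-0.0037 -0.0055  0.0985] turn z total 0.001
```

View pics/w1.png

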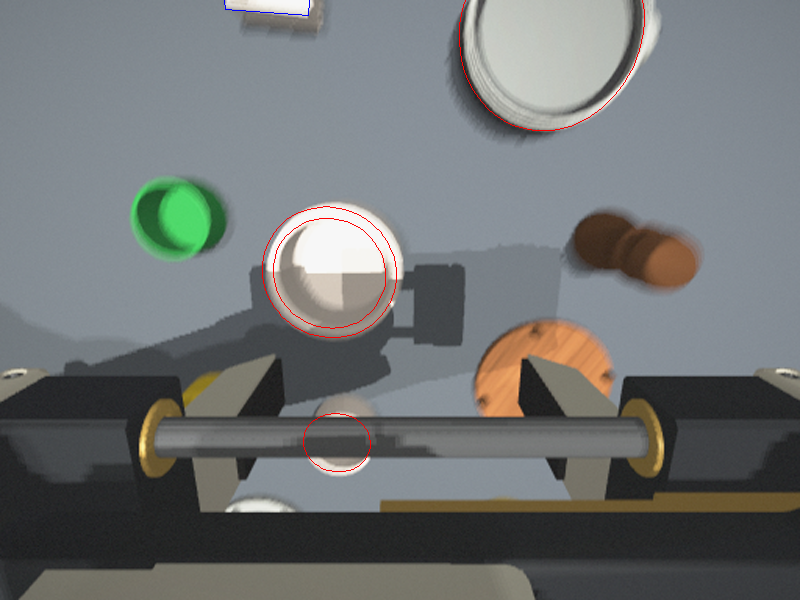

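The arm was still swinging when the picture was taken. The outlines match to about 2 mm: the pot is at (335,270), and the round dish and base fit too. I'll settle and look again.

```bash
python3 -m creep '[[0,0,0.05,0,0,0],[0,0,0,0,0,0],[0,0,0,0,0,0],[0,0,0,0,0,0],[0,0,0,0,0,0]]'
python3 -c "
from h import *
overlay('pics/w2.png',[(.4867,-.0167,.06,.05),(.4867,-.0167,.06,.042),(.4822,-.1752,.04,.03),(.6389,.1438,.055,.06)],[(.4526,.1884,.04,.028,-4)])
go(.5327,-.0167,.03,90)"
```

```text
clock: 3.12
position: [0.5391, -0.0214, 0.2075]
ee_rot: [2.228, 2.213, 0.0]
force: [-0.3, 0.1, 0.7]
width: 1.001
gripper_force: 0.0
clk 3.2 pos [ 0.5392 -0.0213  0.2075] yaw 89.6 tilt 0.06 w 1.000 F [-0.6  0.8 -0.1] gf 0.0
5 rows [ 0.0023 -0.0033  0.0887] turn z total -0.0032
```

View pics/w2.png

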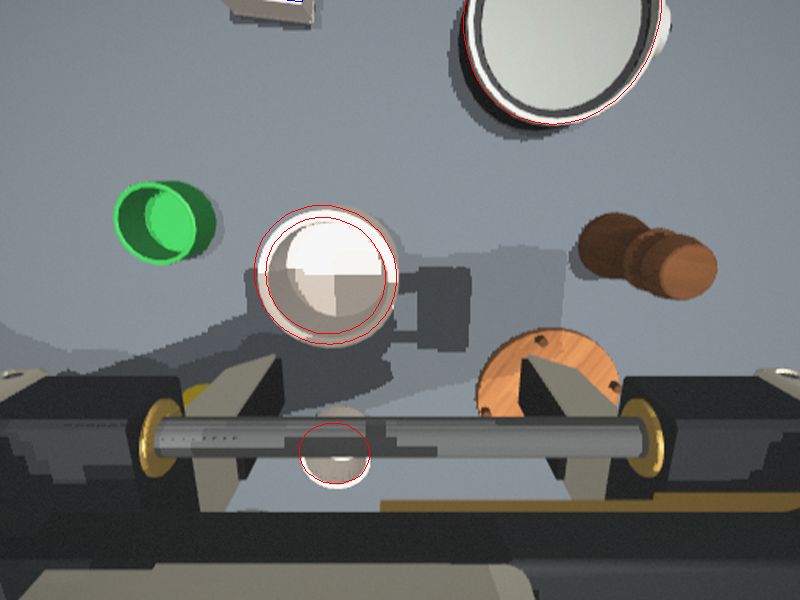

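The pot rim is centred at (327,277), so the pot is at about (.487,-.018). The base sits about 2 mm to the -x side of my estimate, at about (.637,.1445).

```bash
python3 -m creep '[[0.008,-0.0155,0.07,0,0,-0.0032],[0,0,0.1,0,0,0],[0,0,0.1,0,0,0],[0,0,0.1,0,0,0],[0,0,0.074,0,0,0],[0,0,0,0,0,0],[0,0,0,0,0,0]]'
python3 -m creep '[[0,0,0,0,0,0],[0,0,0,0,0,0],[0,0,0,0,0,0],[0,0,0,0,0,0],[0,0,0,0,0,0],[0,0,0,0,0,0],[0,0,0,0,0,0],[0,0,0,0,0,0]]' 1 35
python3 -c "
from h import *
go(.533,-.018,.12,90)"
```

```text
clock: 3.75
position: [0.5322, -0.0176, 0.029]
ee_rot: [-2.219, -2.222, 0.003]
force: [-0.5, 0.1, -0.2]
width: 1.001
gripper_force: 0.0
clock: 4.42
position: [0.5329, -0.0173, 0.0292]
ee_rot: [2.22, 2.223, -0.0]
force: [-0.3, 0.2, 0.4]
width: 0.47
gripper_force: 0.0
clk 4.4 pos [ 0.5329 -0.0173  0.0292] yaw 90.1 tilt 0.01 w 0.470 F [-0.3  0.2  0.4] gf 0.0
3 rows [-0.0006  0.0001 -0.0757] turn z total 0.0007
```

```bash
python3 -m creep '[[0,0,0,0,0,0],[0,0,0,0,0,0],[0,0,0,0,0,0],[0,0,0,0,0,0],[0,0,0,0,0,0],[0,0,0,0,0,0],[0,0,0,0,0,0],[0,0,0,0,0,0]]'
python3 -m creep '[[0,0,-0.02,0,0,0],[0,0,-0.07,0,0,0],[0,0,-0.09,0,0,0],[0,0,-0.09,0,0,0],[0,0,0,0,0,0],[0,0,0,0,0,0]]'
python3 -c "
from h import *
go(.683,.1445,.137,90)"
```

```text
clock: 5.08
position: [0.5328, -0.0173, 0.0291]
ee_rot: [-2.22, -2.223, 0.0]
force: [0.8, -0.6, -1.0]
width: 0.104
gripper_force: 34.6
clock: 5.58
position: [0.5341, -0.0171, 0.1393]
ee_rot: [2.218, 2.221, 0.004]
force: [-0.1, -0.4, -4.7]
width: 0.103
gripper_force: 34.6
clk 5.6 pos [ 0.5341 -0.0171  0.1393] yaw 90.1 tilt 0.25 w 0.103 F [-0.1 -0.4 -4.7] gf 34.6
6 rows [0.0673 0.0621 0.0012] turn z total 0.0006
```

```bash
python3 -m creep '[[0.04,0.037,0,0,0,0],[0.065,0.06,0,0,0,0],[0.065,0.06,0,0,0,0],[0.065,0.06,0,0,0,0],[0.065,0.06,0,0,0,0],[0.065,0.06,0,0,0,0],[0.04,0.036,0,0,0,0],[0,0,0,0,0,0],[0,0,0,0,0,0],[0,0,0,0,0,0],[0,0,0,0,0,0]]'
python3 -c "
from h import *
overlay('pics/w3.png',[(.637,.1445,.055,.06),(.637,.1445,.055,.056),(.637,.1445,.17,.05)],[])
go(.683,.1445,.075,90)"
```

```text
clock: 6.5
position: [0.6809, 0.1433, 0.136]
ee_rot: [-2.221, -2.222, 0.004]
force: [-0.2, 0.2, -3.1]
width: 0.108
gripper_force: 35.0
clk 6.5 pos [0.6811 0.1433 0.1364] yaw 90.0 tilt 0.11 w 0.105 F [-0.   0.  -3.6] gf 35.0
2 rows [0.0016 0.0024 0.0768] turn z total 0.0001
```

View pics/w3.png

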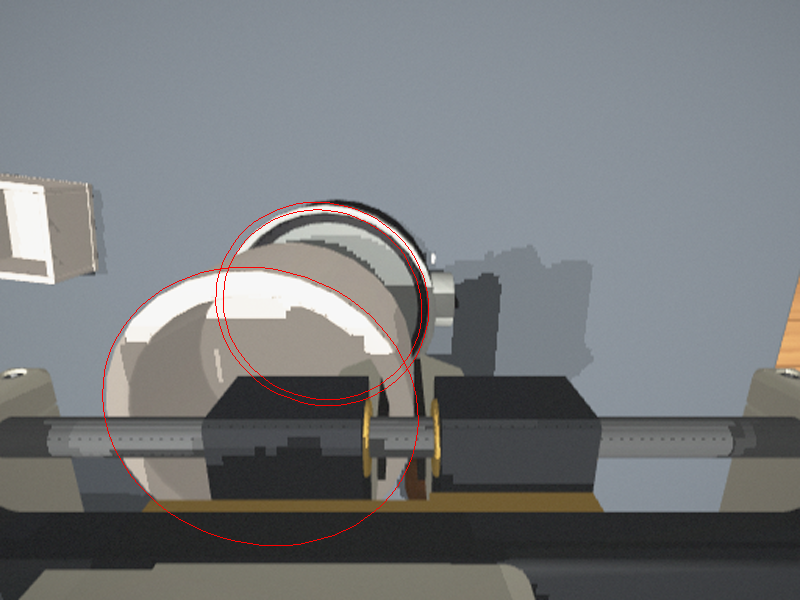

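The collar is centred about 1–2 mm from my outline, so the base is at (.638,.143). The pot hangs upright. Lowering now.

```bash
python3 -m creep '[[0,0.0075,0.05,0,0,0],[0,0,0.05,0,0,0],[0,0,0.03,0,0,0],[0,0,0.01,0,0,0],[0,0,0.01,0,0,0],[0,0,0.006,0,0,0],[0,0,0,0,0,0],[0,0,0,0,0,0]]'
python3 -c "
from h import *
go(.684,.143,.074,90)"
```

```text
clock: 7.22
position: [0.6852, 0.1451, 0.0756]
ee_rot: [2.219, 2.223, 0.002]
force: [0.1, -0.1, -3.4]
width: 0.107
gripper_force: 35.0
clk 7.2 pos [0.6852 0.1451 0.0756] yaw 90.1 tilt 0.07 w 0.107 F [ 0.1 -0.1 -3.4] gf 35.0
1 rows [-0.0054 -0.0031  0.004 ] turn z total 0.0007
```

```bash
python3 -m creep '[[-0.005,-0.003,0,0,0,0],[0,0,0.004,0,0,0],[0,0,0.002,0,0,0],[0,0,0,0,0,0]]'
python3 -m creep '[[0,0,0,0,0,0],[0,0,0,0,0,0],[0,0,0,0,0,0],[0,0,0,0,0,0],[0,0,0,0,0,0]]' 0.1
python3 -c "
from h import *
go(.684,.143,.2,90)"
```

```text
clock: 7.55
position: [0.6842, 0.1427, 0.0741]
ee_rot: [2.219, 2.222, 0.002]
force: [-3.3, -1.2, 7.1]
width: 0.104
gripper_force: 35.0
clock: 7.97
position: [0.6837, 0.143, 0.0723]
ee_rot: [2.22, 2.223, 0.0]
force: [-0.1, -0.1, 0.4]
width: 0.414
gripper_force: 0.0
clk 8.0 pos [0.6837 0.143  0.0723] yaw 90.1 tilt 0.01 w 0.414 F [-0.1 -0.1  0.4] gf 0.0
4 rows [ 0.      0.0002 -0.0798] turn z total 0.0007
```

```bash
python3 -m creep '[[0,0,-0.05,0,0,0],[0,0,-0.09,0,0,0],[0,0,-0.09,0,0,0],[0,0,-0.09,0,0,0],[-0.1,0,-0.09,0,0,0],[-0.1,0,0,0,0,0],[-0.1,0,0,0,0,0],[-0.08,0,0,0,0,0],[0,0,0,0,0,0],[0,0,0,0,0,0],[0,0,0,0,0,0]]' -1
python3 -c "
from h import *
overlay('pics/w4.png',[(.638,.143,.055,.06),(.638,.143,.105,.05),(.6676,-.1357,.01,.063)],[])
go(.436,-.315,.2,90)"
```

```text
clock: 8.88
position: [0.6837, 0.0008, 0.2282]
ee_rot: [-2.219, -2.223, -0.001]
force: [-0.3, 0.6, 1.0]
width: 1.0
gripper_force: 0.0
clk 8.9 pos [0.6837 0.0018 0.2282] yaw 90.2 tilt 0.07 w 0.996 F [0.4 0.5 0.4] gf 0.0
10 rows [-0.079  -0.0622  0.007 ] turn z total 0.0016
```

View pics/w4.png

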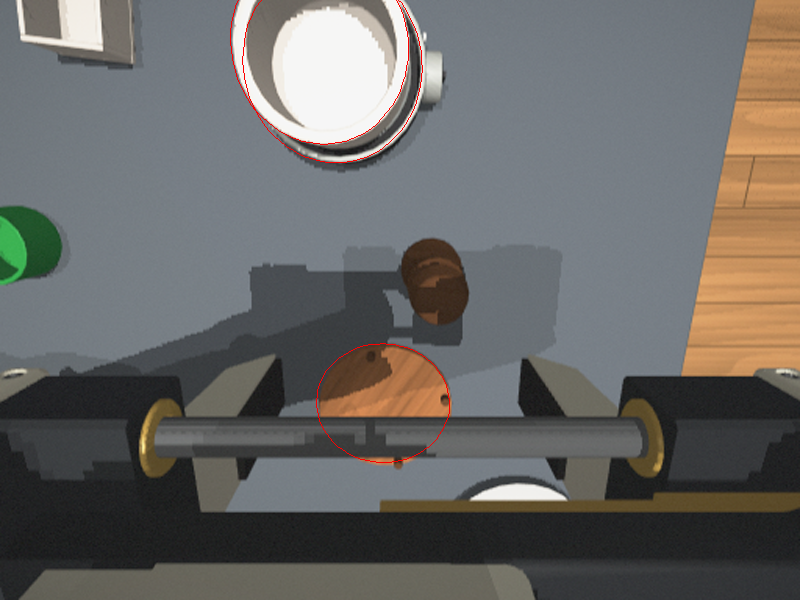

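The pot stands in the base, and the pot, collar and rest outlines all coincide. Next is the ring.

```bash
python3 -m creep '[[-0.04,-0.031,0,0,0,0.0016],[-0.075,-0.059,0.007,0,0,0],[-0.075,-0.059,0.007,0,0,0],[-0.075,-0.059,0.007,0,0,0],[-0.075,-0.059,0.007,0,0,0],[-0.075,-0.059,0.007,0,0,0],[-0.075,-0.059,0.007,0,0,0],[-0.075,-0.059,0.007,0,0,0],[-0.075,-0.059,0.007,0,0,0],[-0.075,-0.059,0.007,0,0,0],[-0.075,-0.06,0.007,0,0,0],[0,0,0,0,0,0],[0,0,0,0,0,0],[0,0,0,0,0,0]]'
python3 -c "
from h import *
overlay('pics/w5.png',[(.389,-.315,.01,.054),(.389,-.315,.01,.04),(.4822,-.1752,.04,.03)],[(.5413,-.3834,.008,.042,-10.2)])
go(.436,-.315,.002,90)"
```

```text
clock: 10.1
position: [0.4356, -0.3141, 0.2004]
ee_rot: [2.221, 2.221, 0.002]
force: [0.3, 0.2, -0.1]
width: 1.001
gripper_force: 0.0
clk 10.2 pos [ 0.436  -0.3136  0.2005] yaw 90.1 tilt 0.07 w 1.005 F [0.5 0.2 0.1] gf 0.0
5 rows [-0.0007 -0.0001  0.0992] turn z total 0.0006
```

View pics/w5.png

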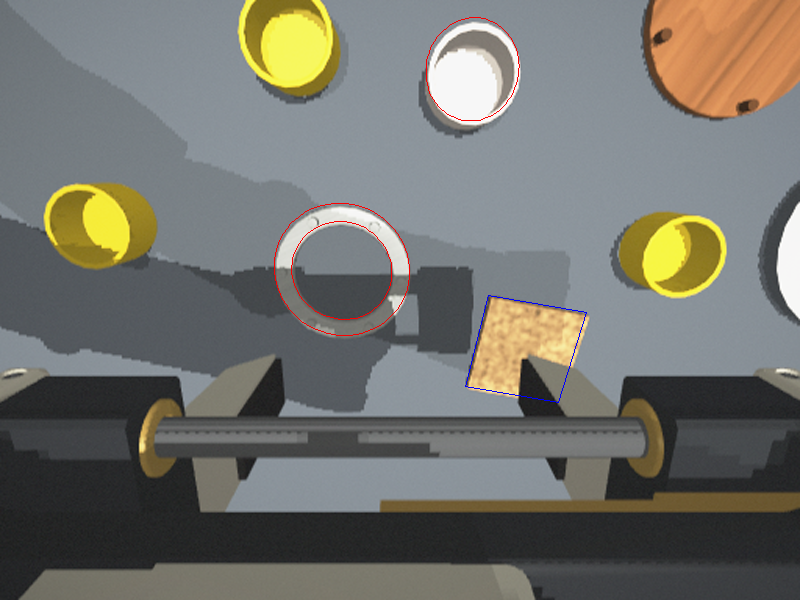

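The ring outline fits at (342,270). The square pad is about 1 mm lower, at (.5405,-.384). The round dish is at about (.482,-.1765).

```bash
python3 -m creep '[[-0.003,0,0.05,0,0,0],[0,0,0.1,0,0,0],[0,0,0.1,0,0,0],[0,0,0.1,0,0,0],[0,0,0.07,0,0,0],[0,0,0.03,0,0,0],[0,0,0.02,0,0,0],[0,0,0.01,0,0,0],[0,0,0.01,0,0,0],[0,0,0,0,0,0],[0,0,0,0,0,0],[0,0,0,0,0,0]]' -0.3
python3 -c "
from h import *
go(.436,-.315,.002,90)"
```

```text
clock: 11.15
position: [0.4352, -0.3173, 0.0053]
ee_rot: [2.222, 2.218, 0.0]
force: [-0.4, -0.2, 0.3]
width: 0.65
gripper_force: 0.0
clk 11.2 pos [ 0.4352 -0.3173  0.0053] yaw 89.9 tilt 0.11 w 0.650 F [-0.4 -0.2  0.3] gf 0.0
1 rows [0.0058 0.0021 0.0083] turn z total -0.001
```

```bash
python3 -m creep '[[0.005,0.002,0.004,0,0,0],[0,0,0.004,0,0,0],[0,0,0,0,0,0],[0,0,0,0,0,0]]'
python3 -m creep '[[0,0,0,0,0,0],[0,0,0,0,0,0],[0,0,0,0,0,0],[0,0,0,0,0,0],[0,0,0,0,0,0],[0,0,0,0,0,0],[0,0,0,0,0,0],[0,0,0,0,0,0],[0,0,0,0,0,0],[0,0,0,0,0,0],[0,0,0,0,0,0]]' 1 45
python3 -c "
from h import *
go(.436,-.315,.002,90)"
```

```text
clock: 11.48
position: [0.4352, -0.3148, 0.001]
ee_rot: [-2.223, -2.219, 0.0]
force: [0.2, -0.4, 0.2]
width: 0.649
gripper_force: 0.0
clock: 12.4
position: [0.4353, -0.3148, 0.001]
ee_rot: [2.224, 2.219, 0.0]
force: [-0.9, -0.0, -0.7]
width: 0.137
gripper_force: 42.9
clk 12.4 pos [ 0.4353 -0.3148  0.001 ] yaw 89.9 tilt 0.00 w 0.137 F [-0.9 -0.  -0.7] gf 42.9
1 rows [-0.0006  0.0017 -0.0025] turn z total -0.0009
```

```bash
python3 -m creep '[[0,0,-0.02,0,0,0],[0,0,-0.04,0,0,0],[0,0,-0.09,0,0,0],[0,0,-0.09,0,0,0],[0,0,-0.09,0,0,0],[0,0,-0.09,0,0,0],[0,0,0,0,0,0],[0,0,0,0,0,0],[0,0,0,0,0,0]]'
python3 -c "
from h import *
s=arm.observe();x,y,z=s['position'];print(z)
overlay('pics/w6.png',[(x-.047,y,z+.009,.054),(x-.047,y,z+.009,.04)],[])
go(.684,.143,.2,90)"
```

```text
clock: 13.15
position: [0.4347, -0.3147, 0.1689]
ee_rot: [-2.224, -2.219, 0.001]
force: [-0.4, 0.5, -2.2]
width: 0.139
gripper_force: 42.9
0.1688843245885216
clk 13.2 pos [ 0.4343 -0.3145  0.1681] yaw 89.9 tilt 0.10 w 0.141 F [ 0.3  0.3 -1.4] gf 42.9
13 rows [ 0.0881  0.0478 -0.0062] turn z total -0.0009
```

View pics/w6.png

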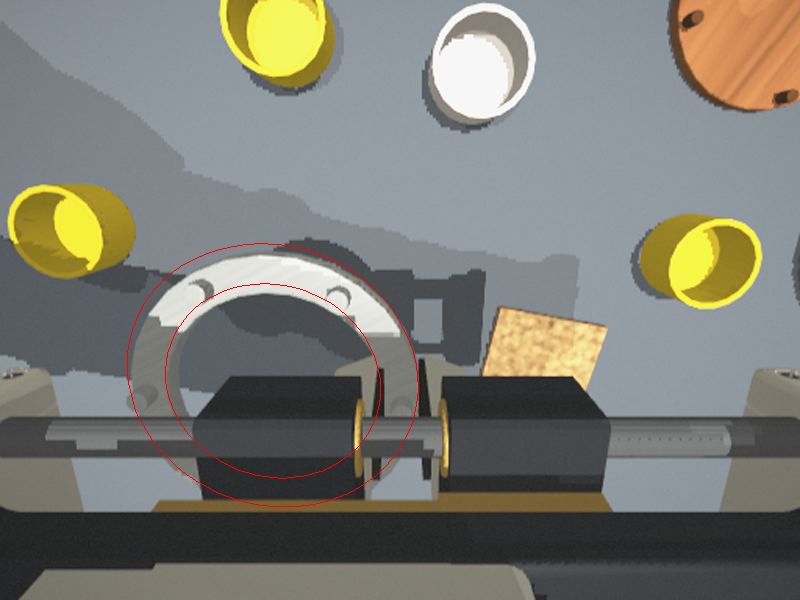

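The ring is held but sits about 4 mm toward -y of the outline: its top edge is at (262,255) instead of 243. I'll fit its pose from the edge gradients.

```bash
cat > fit.py <<'E'
from h import *
from scipy.optimize import minimize
d=dict(np.load('pics/w6.npz'));s=dict(position=d['pos'],ee_rot=d['ee']);x0,y0,z0=d['pos']
g=cv2.cvtColor(d['frame'],cv2.COLOR_RGB2GRAY).astype(np.float32)
a=np.linspace(0,2*np.pi,361)
def pts(p):
    Rm=R.from_rotvec([p[3],p[4],0]);c=np.array([x0-.047,y0,z0])+p[:3]
    o=[]
    for r,z in((.054,.01),(.04,.01),):
        o.append(proj(d,s,Rm.apply(np.c_[r*np.cos(a),r*np.sin(a),0*a+z])+c))
    P=np.r_[*o];return P[P[:,1]<236]
def cost(p,G):
    P=np.float32(pts(p));v=cv2.remap(G,P[:,0][:,None],P[:,1][:,None],cv2.INTER_LINEAR)
    return -v.mean()+ 2*(((np.array(p[3:]))/.2)**2).sum()
pin=np.array([(201,290),(340,298),(145,397),(400,405)])/1.5625
def pc(p):
    Rm=R.from_rotvec([p[3],p[4],0]);c=np.array([x0-.047,y0,z0])+p[:3];an=np.radians(np.array([120,60,180,0]))+p[5]
    return 4*((proj(d,s,Rm.apply(np.c_[.047*np.cos(an),.047*np.sin(an),0*an+.018])+c)-pin)**2).mean()
for sg in(2,1):
    b=cv2.GaussianBlur(g,(0,0),sg);G=np.hypot(cv2.Sobel(b,5,1,0),cv2.Sobel(b,5,0,1));G=np.minimum(G,100)
    best=None
    for st in ([0,0,0,0,0,0],[0,-.004,0,0,0,0],[0,-.004,-.003,0,-.1,0],[0,-.004,-.003,.1,0,0]):
        f=lambda p:cost(p[:5],G)+3*pc(p)
        S=np.vstack([st]+[np.array(st)+np.eye(6)[i]*(.003 if i<3 else .05) for i in range(6)])
        m=minimize(f,st,method='Nelder-Mead',options=dict(initial_simplex=S,maxiter=3000))
        print(sg,m.fun.round(2),(m.x[:3]*1e3).round(1),np.degrees(m.x[3:]).round(1),pc(m.x).round(2))
E
python3 fit.py
```

```text
2 -79.6 [-0.2 -4.1 -6.3] [-0.5  1.8 -3.3] 1.1
2 -79.56 [-0.2 -4.1 -6.2] [-0.7  1.8 -3.2] 1.06
2 -79.61 [-0.2 -4.1 -6.3] [-0.5  1.7 -3.2] 1.09
2 -79.6 [-0.2 -4.1 -6.3] [-0.5  1.8 -3.3] 1.1
1 -77.05 [-0.4 -4.2 -6.4] [-0.4  2.  -3.4] 1.48
1 -77.19 [-0.5 -4.2 -6.4] [-0.3  2.2 -3.5] 1.64
1 -77.17 [-0.4 -4.2 -6.3] [-0.5  2.2 -3.4] 1.58
1 -77.17 [-0.5 -4.2 -6.4] [-0.4  2.3 -3.5] 1.67
```

```bash
python3 -m creep '[[0,0,0,0,0,0],[0,0,0,0,0,0],[0,0,0,0,0,0],[0,0,0,0,0,0]]' 1 60
python3 -c "
from h import *
overlay('pics/w7.png')"
sed -i "s/'pics\/w6.npz'/__import__('sys').argv[1]/; s/for sg in(2,1)/for sg in(2,)/" fit.py; python3 fit.py pics/w7.npz
```

```text
clock: 13.53
position: [0.4351, -0.3146, 0.1683]
ee_rot: [-2.222, -2.219, 0.0]
force: [-0.4, -0.3, -2.0]
width: 0.134
gripper_force: 57.4
2 -79.41 [-0.3 -4.2 -6.4] [-0.6  1.8 -3.2] 1.13
2 -79.42 [-0.2 -4.2 -6.4] [-0.5  1.8 -3.2] 1.11
2 -79.41 [-0.3 -4.2 -6.3] [-0.6  1.9 -3.3] 1.14
2 -79.41 [-0.3 -4.2 -6.4] [-0.5  1.9 -3.3] 1.15
```

```bash
python3 -m creep '[[0.03,0.016,-0.005,0,0,0],[0.06,0.033,-0.01,0,0,0],[0.08,0.0434,0,0,0,0],[0.08,0.0434,0,0,0,0],[0.08,0.0434,0,0,0,0],[0.08,0.0434,0,0,0,0],[0.08,0.0434,0,0,0,0],[0.08,0.0434,0,0,0,0],[0.08,0.0434,0,0,0,0],[0.08,0.0434,0,0,0,0],[0.08,0.0434,0,0,0,0],[0.08,0.0434,0,0,0,0],[0.08,0.0434,0,0,0,0],[0.08,0.0434,0,0,0,0],[0.06,0.033,0,0,0,0],[0.044,0.023,0,0,0,0],[0,0,0,0,0,0],[0,0,0,0,0,0],[0,0,0,0,0,0],[0,0,0,0,0,0]]'
python3 -c "
from h import *
overlay('pics/w8.png',[(.638,.143,.105,.05),(.638,.143,.055,.06)])
go(.6855,.147,.115,90)"; sed -i 's/<236/<225/' fit.py
python3 fit.py pics/w8.npz
```

```text
clock: 15.25
position: [0.6863, 0.1451, 0.1749]
ee_rot: [2.225, 2.218, -0.001]
force: [0.6, 0.3, -1.2]
width: 0.135
gripper_force: 57.4
clk 15.3 pos [0.6863 0.1449 0.175 ] yaw 89.8 tilt 0.05 w 0.139 F [ 0.4 -0.6 -1.1] gf 57.4
2 rows [ 0.0027 -0.001   0.0751] turn z total -0.0017
2 -69.74 [-0.9 -4.7 -7.4] [-0.5  1.9 -3.5] 2.84
2 -69.79 [-0.9 -4.8 -7.4] [-0.6  2.  -3.5] 2.66
2 -69.48 [-0.9 -4.5 -7.3] [-0.1  2.2 -3.6] 2.63
2 -69.8 [-0.9 -4.8 -7.3] [-0.6  2.  -3.5] 2.61
```

```bash
python3 -m creep '[[0.006,0,0.04,0,0,0],[0,0,0.05,0,0,0],[0,0,0.03,0,0,0],[0,0,0.02,0,0,0],[0,0,0,0,0,0],[0,0,0,0,0,0],[0,0,0,0,0,0]]'
python3 -m creep '[[0,0,0.005,0,0,0],[0,0,0,0,0,0],[0,0,0,0,0,0]]'
python3 -c "
from h import *
go(.6855,.1475,.112,90)"
```

```text
clock: 15.88
position: [0.6871, 0.1488, 0.12]
ee_rot: [2.223, 2.219, 0.002]
force: [0.6, 0.1, -0.6]
width: 0.138
gripper_force: 57.4
clock: 16.13
position: [0.6866, 0.1488, 0.1174]
ee_rot: [2.223, 2.219, 0.001]
force: [0.5, 0.2, -1.4]
width: 0.136
gripper_force: 57.4
clk 16.1 pos [0.6866 0.1488 0.1174] yaw 89.9 tilt 0.03 w 0.136 F [ 0.5  0.2 -1.4] gf 57.4
1 rows [-0.0033 -0.0029  0.0136] turn z total -0.0009
```

```bash
python3 -m creep '[[-0.003,-0.002,0.005,0,0,0],[0,0,0.004,0,0,0],[0,0,0,0,0,0],[0,0,0,0,0,0]]'
python3 -m creep '[[0,0,0.005,0,0,0],[0,0,0,0,0,0],[0,0,0,0,0,0]]'
python3 -m creep '[[0,0,0.005,0,0,0],[0,0,0,0,0,0],[0,0,0,0,0,0]]'
python3 -c "
from h import *
go(.6855,.1475,.112,90)"
```

```text
clock: 16.47
position: [0.6856, 0.1475, 0.1132]
ee_rot: [-2.223, -2.219, 0.0]
force: [0.2, 0.4, -1.0]
width: 0.137
gripper_force: 57.4
clock: 16.72
position: [0.6856, 0.1476, 0.1112]
ee_rot: [-2.223, -2.219, 0.0]
force: [0.7, -0.0, -1.3]
width: 0.133
gripper_force: 57.4
clock: 16.97
position: [0.6856, 0.1475, 0.1092]
ee_rot: [-2.223, -2.219, 0.001]
force: [0.1, -0.4, -1.7]
width: 0.133
gripper_force: 57.4
clk 17.0 pos [0.6856 0.1475 0.1092] yaw 89.9 tilt 0.02 w 0.133 F [ 0.1 -0.4 -1.7] gf 57.4
1 rows [ 0.0001 -0.0001 -0.007 ] turn z total -0.0009
```

```bash
python3 -m creep '[[0,0,0.004,0,0,0],[0,0,0,0,0,0],[0,0,0,0,0,0]]'
python3 -m creep '[[0,0,0.003,0,0,0],[0,0,0,0,0,0],[0,0,0,0,0,0]]'
python3 -m creep '[[0,0,0.002,0,0,0],[0,0,0,0,0,0],[0,0,0,0,0,0]]'
```

```text
clock: 17.22
position: [0.6856, 0.1475, 0.1077]
ee_rot: [-2.223, -2.219, 0.0]
force: [0.3, 0.5, -1.6]
width: 0.138
gripper_force: 57.4
clock: 17.47
position: [0.6857, 0.1475, 0.1065]
ee_rot: [-2.224, -2.219, 0.0]
force: [0.1, -0.1, -1.3]
width: 0.135
gripper_force: 57.4
clock: 17.72
position: [0.6858, 0.1476, 0.1061]
ee_rot: [2.223, 2.219, 0.0]
force: [-1.1, -0.5, 2.4]
width: 0.136
gripper_force: 57.4
```

```bash
sed 's/+ 2\*(((np/+ 3e6*(p[2]+.001)**2+ 2*(((np/' fit.py > fit2.py; for i in 6 7 8; do python3 fit2.py pics/w$i.npz | head -2; done
```

```text
2 -61.76 [ 1.3 -3.8 -2.5] [-3.  -0.4 -2.4] 6.18
2 -61.72 [ 1.3 -3.7 -2.5] [-2.8 -0.4 -2.4] 6.32
2 -61.09 [ 1.2 -4.  -2.5] [-3.2 -0.3 -2.4] 6.2
2 -61.13 [ 1.1 -4.  -2.5] [-3.1 -0.  -2.5] 6.46
2 -37.25 [ 1.5 -3.2 -2.4] [-2.1 -0.2 -2.6] 6.34
2 -37.24 [ 1.5 -3.3 -2.4] [-2.  -0.3 -2.5] 6.35
```

```bash
python3 -m creep '[[0,0,0,0,0,0],[0,0,0,0,0,0],[0,0,0,0,0,0],[0,0,0,0,0,0],[0,0,0,0,0,0]]' 0.2
python3 -m creep '[[0,0,-0.02,0,0,0],[0,0,-0.06,0,0,0],[0,0,-0.09,0,0,0],[0,0,-0.09,0,0,0],[-0.1,0,-0.06,0,0,0],[-0.1,0,0,0,0,0],[-0.1,0,0,0,0,0],[-0.06,0,0,0,0,0],[0,0,0,0,0,0],[0,0,0,0,0,0],[0,0,0,0,0,0],[0,0,0,0,0,0]]' -1
python3 -c "
from h import *
overlay('pics/w9.png',[(.638,.143,.115,.054),(.638,.143,.115,.04),(.638,.143,.055,.06)])
s=dict(np.load('pics/w9.npz'));im=cv2.imread('pics/w9.png');cv2.imwrite('pics/w9c.png',cv2.resize(im[0:240,180:500],(800,600),interpolation=cv2.INTER_CUBIC))
go(.6855,.1475,.112,90)"
```

```text
clock: 18.13
position: [0.6857, 0.1475, 0.1057]
ee_rot: [-2.224, -2.219, 0.0]
force: [0.5, -0.2, -0.1]
width: 0.391
gripper_force: 0.0
clock: 19.13
position: [0.6853, 0.0099, 0.2316]
ee_rot: [-2.22, -2.221, -0.002]
force: [-0.3, -0.5, 0.8]
width: 1.002
gripper_force: 0.0
clk 19.2 pos [0.6853 0.01   0.2315] yaw 90.0 tilt 0.06 w 1.002 F [-0.6  0.8  0.4] gf 0.0
5 rows [0.0687 0.0001 0.0598] turn z total 0.0004
```

View pics/w9c.png

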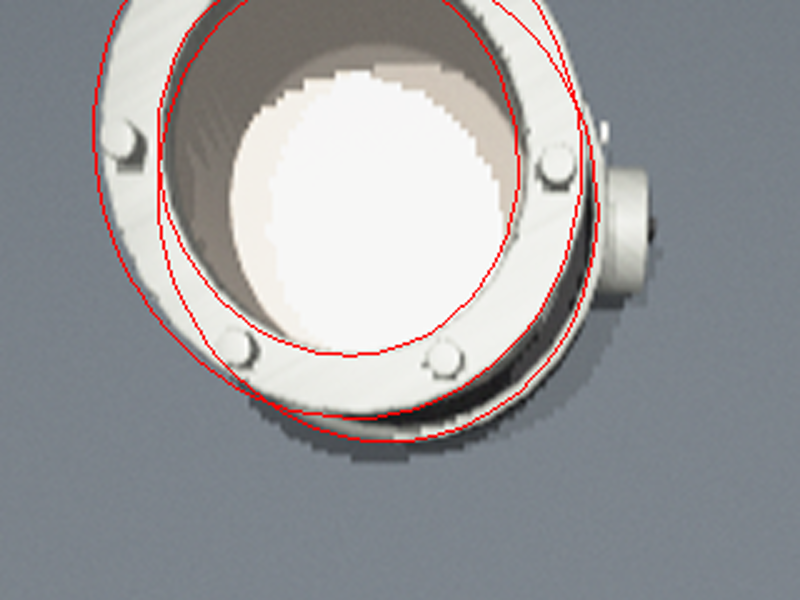

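The ring lies level on the rim, about 1 mm off centre in x and 0 in y. Next I'll go to a vantage point over the lid, square dish and round pad.

```bash
python3 -m creep '[[0.03,-0.03,0,0,0,0],[0.0635,-0.068,0,0,0,0],[0.0635,-0.068,0,0,0,0],[0.0635,-0.068,0,0,0,0],[0.0635,-0.068,0,0,0,0],[0.0635,-0.068,0,0,0,0],[0.0635,-0.068,0,0,0,0],[0.0635,-0.068,0,0,0,0],[0.0635,-0.068,0,0,0,0],[0.035,-0.035,0,0,0,0],[0,0,0,0,0,0],[0,0,0,0,0,0],[0,0,0,0,0,0],[0,0,0,0,0,0]]'
python3 -c "
from h import *
overlay('pics/w10.png',[(.3717,.3294,.012,.044),(.3717,.3294,.042,.012),(.5362,.4124,.008,.042)],[(.4526,.1884,.04,.028,-4)])
go(.3717,.3294,.1,90)"
```

```text
clock: 20.35
position: [0.443, 0.2369, 0.2311]
ee_rot: [2.225, 2.218, -0.0]
force: [-1.3, 0.2, -0.5]
width: 1.001
gripper_force: 0.0
clk 20.4 pos [0.443  0.2367 0.231 ] yaw 89.8 tilt 0.02 w 1.002 F [ 0.   0.2 -0.3] gf 0.0
5 rows [ 0.0462 -0.0358  0.0655] turn z total -0.0017
```

View pics/w10.png

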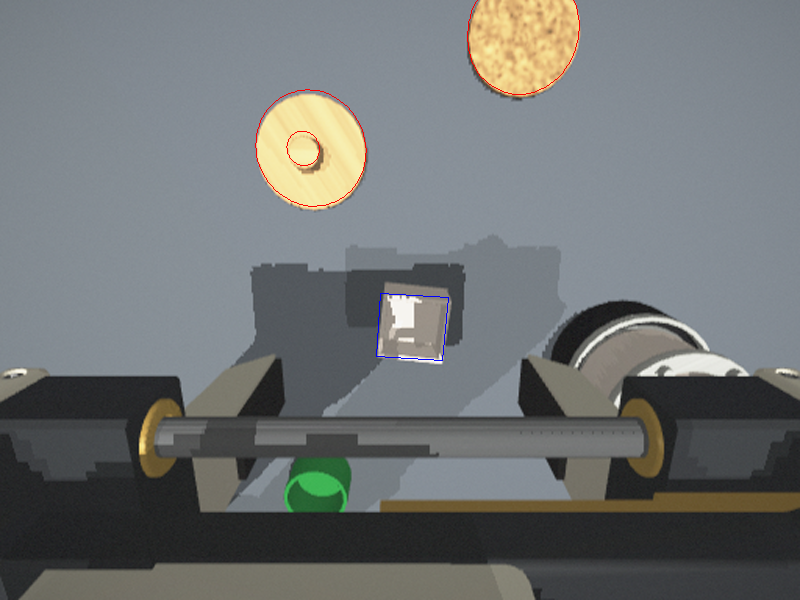

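The lid is at (.372,.328), the round pad at (.536,.411) and the square dish at about (.4525,.187) with yaw about -5. All outlines agree within 2 mm.

```bash
python3 -m creep '[[0.076,-0.059,0.02,0,0,-0.0017],[0.076,-0.059,0.04,0,0,0],[0.076,-0.0595,0.04,0,0,0],[0,0,0.1,0,0,0],[0,0,0.1,0,0,0],[0,0,0.1,0,0,0],[0,0,0.07,0,0,0],[0,0,0.04,0,0,0],[0,0,0.02,0,0,0],[0,0,0,0,0,0],[0,0,0,0,0,0],[0,0,0,0,0,0]]' -0.2
python3 -c "
from h import *
go(.372,.328,.016,90)"
```

```text
clock: 21.4
position: [0.3722, 0.3291, 0.0204]
ee_rot: [2.22, 2.222, 0.003]
force: [0.7, -0.3, 0.7]
width: 0.604
gripper_force: 0.0
clk 21.4 pos [0.3722 0.3291 0.0204] yaw 90.1 tilt 0.11 w 0.604 F [ 0.7 -0.3  0.7] gf 0.0
1 rows [-0.0029 -0.0005  0.011 ] turn z total 0.0005
```

```bash
python3 -m creep '[[-0.0028,0,0.01,0,0,0],[0,0,0,0,0,0],[0,0,0,0,0,0],[0,0,0,0,0,0],[0,0,0,0,0,0],[0,0,0,0,0,0],[0,0,0,0,0,0],[0,0,0,0,0,0],[0,0,0,0,0,0],[0,0,0,0,0,0],[0,0,0,0,0,0]]' 1 30
python3 -m creep '[[0,0,-0.02,0,0,0],[0,0,-0.06,0,0,0],[0,0,-0.1,0,0,0],[0,0,-0.1,0,0,0],[0,0,-0.1,0,0,0],[0,0,-0.1,0,0,0],[0,0,-0.05,0,0,0],[0,0,0,0,0,0],[0,0,0,0,0,0]]'
python3 -c "
from h import *
go(.667,-.1365,.23,90)"
```

```text
clock: 22.32
position: [0.3714, 0.3275, 0.0155]
ee_rot: [2.219, 2.223, 0.0]
force: [-0.5, -0.8, 5.1]
width: 0.256
gripper_force: 30.0
clock: 23.07
position: [0.3715, 0.3276, 0.2283]
ee_rot: [2.219, 2.223, 0.003]
force: [-0.9, -0.3, -1.8]
width: 0.253
gripper_force: 30.0
clk 23.1 pos [0.3715 0.3276 0.2283] yaw 90.1 tilt 0.13 w 0.253 F [-0.9 -0.3 -1.8] gf 30.0
14 rows [-0.083   0.0526 -0.0003] turn z total 0.0007
```

```bash
python3 -m creep '[[-0.04,0.025,0,0,0,0],[-0.0828,0.0528,0,0,0,0],[-0.0828,0.0528,0,0,0,0],[-0.0828,0.0528,0,0,0,0],[-0.0828,0.0528,0,0,0,0],[-0.0828,0.0528,0,0,0,0],[-0.0828,0.0528,0,0,0,0],[-0.0828,0.0528,0,0,0,0],[-0.0828,0.0528,0,0,0,0],[-0.0828,0.0528,0,0,0,0],[-0.0828,0.0528,0,0,0,0],[-0.0828,0.0528,0,0,0,0],[-0.0828,0.0528,0,0,0,0],[-0.0828,0.0528,0,0,0,0],[-0.042,0.027,0,0,0,0],[0,0,0,0,0,0],[0,0,0,0,0,0],[0,0,0,0,0,0],[0,0,0,0,0,0]]'
python3 -c "
from h import *
overlay('pics/w11.png',[(.667,-.136,.01,.063)])
go(.667,-.136,.04,90)"
```

```text
clock: 24.65
position: [0.6666, -0.1335, 0.2265]
ee_rot: [-2.216, -2.225, 0.001]
force: [-0.3, 0.7, -0.5]
width: 0.256
gripper_force: 30.0
clk 24.7 pos [ 0.6668 -0.1337  0.2269] yaw 90.2 tilt 0.07 w 0.252 F [-0.2 -0.1 -1.3] gf 30.0
5 rows [-0.0012  0.0002  0.0934] turn z total 0.0019
```

```bash
python3 -m creep '[[-0.006,0,0.05,0,0,0.0019],[0,0,0.1,0,0,0],[0,0,0.1,0,0,0],[0,0,0.1,0,0,0],[0,0,0.06,0,0,0],[0,0,0.04,0,0,0],[0,0,0.02,0,0,0],[0,0,0.01,0,0,0],[0,0,0,0,0,0],[0,0,0,0,0,0],[0,0,0,0,0,0]]'
python3 -c "
from h import *
go(.667,-.136,.0255,90)"
```

```text
clock: 25.62
position: [0.6685, -0.1377, 0.037]
ee_rot: [2.222, 2.218, 0.002]
force: [0.1, -0.4, -1.2]
width: 0.256
gripper_force: 30.0
clk 25.6 pos [ 0.6685 -0.1377  0.037 ] yaw 89.9 tilt 0.15 w 0.256 F [ 0.1 -0.4 -1.2] gf 30.0
1 rows [ 0.0044 -0.0038  0.0288] turn z total -0.001
```

```bash
python3 -m creep '[[0.004,-0.004,0.01,0,0,0],[0,0,0.01,0,0,0],[0,0,0.006,0,0,0],[0,0,0,0,0,0],[0,0,0,0,0,0]]'
python3 -m creep '[[0,0,0.003,0,0,0],[0,0,0,0,0,0],[0,0,0,0,0,0]]'
python3 -m creep '[[0,0,0,0,0,0],[0,0,0,0,0,0],[0,0,0,0,0,0],[0,0,0,0,0,0],[0,0,0,0,0,0]]' 0.0
python3 -m creep '[[0,0,-0.05,0,0,0],[0,0,-0.1,0,0,0],[0,0,-0.1,0,0,0],[0,0,-0.1,0,0,0],[0,0,-0.1,0,0,0],[0,0,-0.05,0,0,0],[0,0,0,0,0,0],[0,0,0,0,0,0]]' -1
python3 -c "
from h import *
go(.482,-.1765,.2,90)"
```

```text
clock: 26.03
position: [0.6658, -0.1361, 0.0256]
ee_rot: [2.224, 2.219, -0.0]
force: [-2.5, 0.7, 6.5]
width: 0.25
gripper_force: 30.0
clock: 26.28
position: [0.6658, -0.1361, 0.0255]
ee_rot: [2.224, 2.218, -0.0]
force: [-6.6, -0.2, 16.3]
width: 0.253
gripper_force: 30.0
clock: 26.7
position: [0.6658, -0.1363, 0.0234]
ee_rot: [-2.224, -2.219, 0.0]
force: [0.2, -0.3, -0.7]
width: 0.493
gripper_force: 0.0
clock: 27.37
position: [0.6665, -0.1363, 0.225]
ee_rot: [2.223, 2.217, 0.002]
force: [-0.3, 0.3, -1.1]
width: 0.989
gripper_force: 0.0
clk 27.4 pos [ 0.6665 -0.1363  0.225 ] yaw 89.9 tilt 0.16 w 0.989 F [-0.3  0.3 -1.1] gf 0.0
5 rows [-0.0203 -0.0922  0.0123] turn z total -0.0012
```

The lid landed at rest height, 10 mm up. Next is the round dish.

```bash
python3 -m creep '[[-0.02,-0.06,0,0,0,0],[-0.02,-0.1,0.01,0,0,0],[-0.02,-0.1,0.01,0,0,0],[-0.02,-0.1,0.01,0,0,0],[-0.02,-0.1,0.01,0,0,0],[0,0,0.03,0,0,0],[0,0,0.1,0,0,0],[0,0,0.1,0,0,0],[0,0,0.1,0,0,0],[0,0,0.08,0,0,0],[0,0,0.04,0,0,0],[0,0,0.02,0,0,0],[0,0,0,0,0,0],[0,0,0,0,0,0],[0,0,0,0,0,0]]' -0.8
python3 -c "
from h import *
go(.482,-.1765,.012,90)"
```

```text
clock: 28.62
position: [0.4825, -0.1759, 0.0206]
ee_rot: [2.223, 2.218, 0.001]
force: [-0.1, -0.8, 0.4]
width: 0.896
gripper_force: 0.0
clk 28.6 pos [ 0.4825 -0.1759  0.0206] yaw 89.9 tilt 0.09 w 0.896 F [-0.1 -0.8  0.4] gf 0.0
1 rows [-0.0015 -0.0012  0.0216] turn z total -0.0011
```

```bash
python3 -m creep '[[-0.0015,0,0.012,0,0,0],[0,0,0.009,0,0,0],[0,0,0,0,0,0]]'
python3 -m creep '[[0,0,0,0,0,0],[0,0,0,0,0,0],[0,0,0,0,0,0],[0,0,0,0,0,0],[0,0,0,0,0,0],[0,0,0,0,0,0],[0,0,0,0,0,0],[0,0,0,0,0,0]]' 1 25
python3 -m creep '[[0,0,-0.02,0,0,0],[0,0,-0.06,0,0,0],[0,0,-0.1,0,0,0],[0,0,-0.1,0,0,0],[0,0,-0.1,0,0,0],[0,0,-0.06,0,0,0],[0,0,0,0,0,0],[0,0,0,0,0,0]]'
python3 -c "
from h import *
go(.536,.411,.2,90)"
```

```text
clock: 28.87
position: [0.4817, -0.1767, 0.0112]
ee_rot: [2.224, 2.218, -0.0]
force: [0.1, -0.0, 0.5]
width: 0.899
gripper_force: 0.0
clock: 29.53
position: [0.4819, -0.1764, 0.0114]
ee_rot: [2.224, 2.219, 0.0]
force: [1.1, -0.6, 2.5]
width: 0.642
gripper_force: 25.0
clock: 30.2
position: [0.4823, -0.1766, 0.1889]
ee_rot: [2.222, 2.217, 0.001]
force: [-0.5, -0.4, -1.7]
width: 0.639
gripper_force: 25.0
clk 30.2 pos [ 0.4823 -0.1766  0.1889] yaw 89.9 tilt 0.18 w 0.639 F [-0.5 -0.4 -1.7] gf 25.0
15 rows [ 0.098   0.0087 -0.002 ] turn z total -0.0012
```

```bash
python3 -m creep '[[0.05,0.004,0,0,0,0],[0.095,0.008,0,0,0,0],[0.095,0.009,0,0,0,0],[0.095,0.009,0,0,0,0],[0.095,0.009,0,0,0,0],[0.095,0.009,0,0,0,0],[0.095,0.009,0,0,0,0],[0.095,0.009,0,0,0,0],[0.095,0.009,0,0,0,0],[0.095,0.009,0,0,0,0],[0.095,0.009,0,0,0,0],[0.095,0.009,0,0,0,0],[0.095,0.009,0,0,0,0],[0.095,0.009,0,0,0,0],[0.095,0.009,0,0,0,0],[0.09,0.006,0,0,0,0],[0,0,0,0,0,0],[0,0,0,0,0,0],[0,0,0,0,0,0],[0,0,0,0,0,0]]'
python3 -c "
from h import *
go(.536,.411,.03,90)"
```

```text
clock: 31.87
position: [0.5373, 0.4095, 0.186]
ee_rot: [2.225, 2.217, -0.004]
force: [-0.6, -0.9, -1.8]
width: 0.642
gripper_force: 25.0
clk 31.9 pos [0.5373 0.4095 0.186 ] yaw 89.8 tilt 0.15 w 0.642 F [-0.6 -0.9 -1.8] gf 25.0
4 rows [ 0.0011 -0.0007  0.0975] turn z total -0.0017
```

```bash
python3 -m creep '[[0.002,-0.002,0.05,0,0,-0.0017],[0,0,0.1,0,0,0],[0,0,0.1,0,0,0],[0,0,0.08,0,0,0],[0,0,0.04,0,0,0],[0,0,0.015,0,0,0],[0,0,0,0,0,0],[0,0,0,0,0,0],[0,0,0,0,0,0]]'
python3 -c "
from h import *
go(.536,.411,.0195,90)"
```

```text
clock: 32.62
position: [0.5373, 0.4128, 0.0352]
ee_rot: [2.221, 2.222, 0.004]
force: [-0.7, 0.1, -1.3]
width: 0.639
gripper_force: 25.0
clk 32.6 pos [0.5373 0.4128 0.0352] yaw 90.0 tilt 0.16 w 0.639 F [-0.7  0.1 -1.3] gf 25.0
1 rows [-0.0046 -0.0034  0.0394] turn z total 0.0002
```

```bash
python3 -m creep '[[-0.0044,-0.003,0.01,0,0,0],[0,0,0.012,0,0,0],[0,0,0.01,0,0,0],[0,0,0.005,0,0,0],[0,0,0,0,0,0],[0,0,0,0,0,0]]'
python3 -m creep '[[0,0,0.003,0,0,0],[0,0,0,0,0,0],[0,0,0,0,0,0]]'
```

```text
clock: 33.12
position: [0.5352, 0.4103, 0.0195]
ee_rot: [2.22, 2.222, 0.0]
force: [-3.2, -3.3, 10.4]
width: 0.643
gripper_force: 25.0
clock: 33.37
position: [0.5352, 0.4103, 0.0194]
ee_rot: [2.219, 2.222, 0.0]
force: [-5.7, -7.0, 20.3]
width: 0.639
gripper_force: 25.0
```

```bash
python3 -m creep '[[0,0,-0.004,0,0,0],[0,0,0,0,0,0],[0,0,0,0,0,0],[0,0,0,0,0,0],[0,0,-0.05,0,0,0],[0,0,-0.1,0,0,0],[0,0,-0.1,0,0,0],[-0.06,-0.03,-0.08,0,0,0],[-0.06,-0.03,-0.08,0,0,0],[-0.06,-0.03,-0.07,0,0,0],[-0.07,-0.03,-0.04,0,0,0],[-0.08,-0.04,0,0,0,0],[-0.0575,-0.0275,0,0,0,0],[0,0,0,0,0,0],[0,0,0,0,0,0],[0,0,0,0,0,0],[0,0,0,0,0,0]]' -0.75
python3 -c "
from h import *
overlay('pics/w12.png',[(.535,.4103,.048,.03),(.536,.411,.008,.042)],[(.4525,.187,.04,.028,-5)])
d=np.load('pics/w12.npz');im=cv2.imread('pics/w12.png')
a=cv2.resize(im[0:170,380:780],(800,340),interpolation=cv2.INTER_CUBIC)[:,:400*2]
b=cv2.resize(cv2.resize(d['frame'][:,:,::-1],(800,600),interpolation=cv2.INTER_CUBIC)[275:405,325:525],(400,260),interpolation=cv2.INTER_CUBIC)
c=cv2.resize(im[275:405,325:525],(400,260),interpolation=cv2.INTER_CUBIC)
cv2.imwrite('pics/w12c.png',np.vstack([a,np.hstack([b,c])]))
go(.4525,.187,.1,90)"
```

```text
clock: 34.78
position: [0.4606, 0.2567, 0.2266]
ee_rot: [-2.218, -2.223, -0.001]
force: [-0.8, 0.4, 0.3]
width: 0.876
gripper_force: 0.0
clk 34.8 pos [0.4605 0.2567 0.2265] yaw 90.1 tilt 0.05 w 0.875 F [0.  0.2 0.4] gf 0.0
4 rows [-0.0436 -0.0051  0.079 ] turn z total 0.0012
```

View pics/w12c.png

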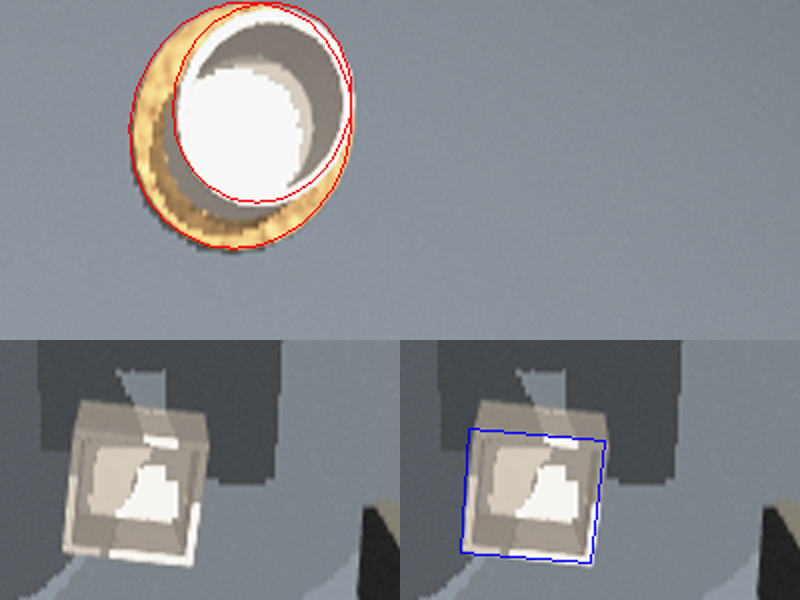

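The round dish sits on its pad within about 2 mm. The square dish's lower rim runs (63,552)-(192,567) in the crop, giving a yaw of about -6 and a centre of (.453,.186).

```bash
python3 -m creep '[[-0.05,-0.006,0.02,0,0,0],[-0.08,-0.008,0.04,0,0,0],[-0.047,-0.005,0.05,0,0,0],[0,0,0.06,0,0,0.0255],[0,0,0.08,0,0,0.0255],[0,0,0.1,0,0,0],[0,0,0.08,0,0,0],[0,0,0.05,0,0,0],[0,0,0.03,0,0,0],[0,0,0.01,0,0,0],[0,0,0,0,0,0],[0,0,0,0,0,0],[0,0,0,0,0,0]]' -0.8
python3 -c "
from h import *
go(.453,.186,.012,84)"
```

```text
clock: 35.92
position: [0.4536, 0.1854, 0.0196]
ee_rot: [2.335, 2.101, 0.003]
force: [0.6, -0.1, 0.5]
width: 0.905
gripper_force: 0.0
clk 35.9 pos [0.4536 0.1854 0.0196] yaw 84.0 tilt 0.09 w 0.905 F [ 0.6 -0.1  0.5] gf 0.0
1 rows [ 0.0013 -0.0016  0.019 ] turn z total -0.0003
```

```bash
python3 -m creep '[[0.001,-0.001,0.01,0,0,0],[0,0,0.009,0,0,0],[0,0,0,0,0,0]]'
python3 -m creep '[[0,0,0,0,0,0],[0,0,0,0,0,0],[0,0,0,0,0,0],[0,0,0,0,0,0],[0,0,0,0,0,0],[0,0,0,0,0,0],[0,0,0,0,0,0],[0,0,0,0,0,0]]' 1 25
python3 -m creep '[[0,0,-0.02,0,0,0],[0,0,-0.06,0,0,0],[0,0,-0.1,0,0,0],[0,0,-0.1,0,0,0],[0,0,-0.1,0,0,0],[0,0,-0.06,0,0,0.035],[0,0,0,0,0,0],[0,0,0,0,0,0]]'
python3 -c "
from h import *
go(.5405,-.384,.19,79.8)"
```

```text
clock: 36.17
position: [0.4525, 0.185, 0.0109]
ee_rot: [2.336, 2.101, 0.0]
force: [0.5, -0.7, -0.5]
width: 0.902
gripper_force: 0.0
clock: 36.83
position: [0.4526, 0.1851, 0.0112]
ee_rot: [2.336, 2.101, 0.0]
force: [-0.6, -0.2, 1.7]
width: 0.609
gripper_force: 25.0
clock: 37.5
position: [0.453, 0.1854, 0.1887]
ee_rot: [2.41, 2.013, 0.004]
force: [-0.4, 0.0, -1.9]
width: 0.609
gripper_force: 25.0
clk 37.5 pos [0.453  0.1854 0.1887] yaw 79.8 tilt 0.18 w 0.609 F [-0.4  0.  -1.9] gf 25.0
15 rows [-0.0908  0.0312 -0.0002] turn z total -0.0004
```

```bash
python3 -m creep '[[-0.05,0.017,0,0,0,0],[-0.09,0.031,0,0,0,0],[-0.09,0.031,0,0,0,0],[-0.09,0.031,0,0,0,0],[-0.09,0.031,0,0,0,0],[-0.09,0.031,0,0,0,0],[-0.09,0.031,0,0,0,0],[-0.09,0.031,0,0,0,0],[-0.09,0.031,0,0,0,0],[-0.09,0.031,0,0,0,0],[-0.09,0.031,0,0,0,0],[-0.09,0.031,0,0,0,0],[-0.09,0.031,0,0,0,0],[-0.09,0.031,0,0,0,0],[-0.09,0.031,0,0,0,0],[-0.055,0.019,0,0,0,0],[0,0,0,0,0,0],[0,0,0,0,0,0],[0,0,0,0,0,0],[0,0,0,0,0,0]]'
python3 -c "
from h import *
go(.5407,-.385,.03,79.8)"
```

```text
clock: 39.17
position: [0.5403, -0.3836, 0.1863]
ee_rot: [-2.407, -2.016, -0.0]
force: [0.3, 0.5, -0.6]
width: 0.608
gripper_force: 25.0
clk 39.2 pos [ 0.5403 -0.3836  0.1863] yaw 79.9 tilt 0.12 w 0.608 F [ 0.3  0.5 -0.6] gf 25.0
4 rows [-0.0009  0.0006  0.0977] turn z total 0.0008
```

```bash
python3 -m creep '[[0,0,0.05,0,0,0.0008],[0,0,0.1,0,0,0],[0,0,0.1,0,0,0],[0,0,0.08,0,0,0],[0,0,0.04,0,0,0],[0,0,0.015,0,0,0],[0,0,0,0,0,0],[0,0,0,0,0,0],[0,0,0,0,0,0]]'
python3 -c "
from h import *
go(.5407,-.385,.0195,79.8)"
```

```text
clock: 39.92
position: [0.5417, -0.3858, 0.0351]
ee_rot: [2.41, 2.011, 0.002]
force: [0.8, -0.8, -0.7]
width: 0.611
gripper_force: 25.0
clk 39.9 pos [ 0.5417 -0.3858  0.0351] yaw 79.7 tilt 0.17 w 0.611 F [ 0.8 -0.8 -0.7] gf 25.0
1 rows [ 0.0015 -0.0029  0.0391] turn z total -0.0009
```

```bash
python3 -m creep '[[0.0015,-0.0025,0.01,0,0,0],[0,0,0.012,0,0,0],[0,0,0.01,0,0,0],[0,0,0.005,0,0,0],[0,0,0,0,0,0],[0,0,0,0,0,0]]'
python3 -m creep '[[0,0,0.002,0,0,0],[0,0,0,0,0,0],[0,0,0,0,0,0]]'
python3 -m creep '[[0,0,-0.003,0,0,0],[0,0,0,0,0,0],[0,0,0,0,0,0],[0,0,0,0,0,0],[0,0,-0.05,0,0,0],[0,0,-0.1,0,0,0],[0,0,-0.1,0,0,0],[0,0,-0.1,0,0,0],[0.04,0.05,-0.1,0,0,0],[0.05,0.05,-0.07,0,0,0],[0.05,0.04,0,0,0,0],[0,0,0,0,0,0],[0,0,0,0,0,0],[0,0,0,0,0,0],[0,0,0,0,0,0]]' -0.8
python3 -c "
from h import *
overlay('pics/w13.png',[(.667,-.136,.01,.063),(.6658,-.1363,.022,.044)],[(.5405,-.384,.008,.042,-10.2),(.5405,-.384,.048,.028,-10.2)])
im=cv2.imread('pics/w13.png');b=cv2.resize(im[250:410,240:510],(800,474),interpolation=cv2.INTER_CUBIC)
a=cv2.resize(im[0:170,300:800],(371,126),interpolation=cv2.INTER_AREA)
t=cv2.resize(arm.get_image('top')['frame'][:,:,::-1][85:235,100:400],(429,126));cv2.imwrite('pics/w13c.png',np.vstack([np.hstack([a,t]),b]))
go(.5407,-.385,.0195,79.8)"
```

```text
clock: 40.42
position: [0.5393, -0.3849, 0.0192]
ee_rot: [2.413, 2.012, -0.001]
force: [-4.0, 2.4, 9.8]
width: 0.605
gripper_force: 25.0
clock: 40.67
position: [0.5393, -0.3849, 0.0192]
ee_rot: [2.413, 2.011, -0.001]
force: [-5.1, 3.7, 16.3]
width: 0.608
gripper_force: 25.0
clock: 41.92
position: [0.6005, -0.3425, 0.2208]
ee_rot: [-2.413, -2.01, 0.003]
force: [-0.3, -0.8, -0.6]
width: 0.898
gripper_force: 0.0
clk 42.0 pos [ 0.6007 -0.3425  0.2211] yaw 79.6 tilt 0.08 w 0.900 F [-0.7 -0.1  0.1] gf 0.0
6 rows [-0.0219 -0.0213  0.084 ] turn z total -0.0021
```

View pics/w13c.png

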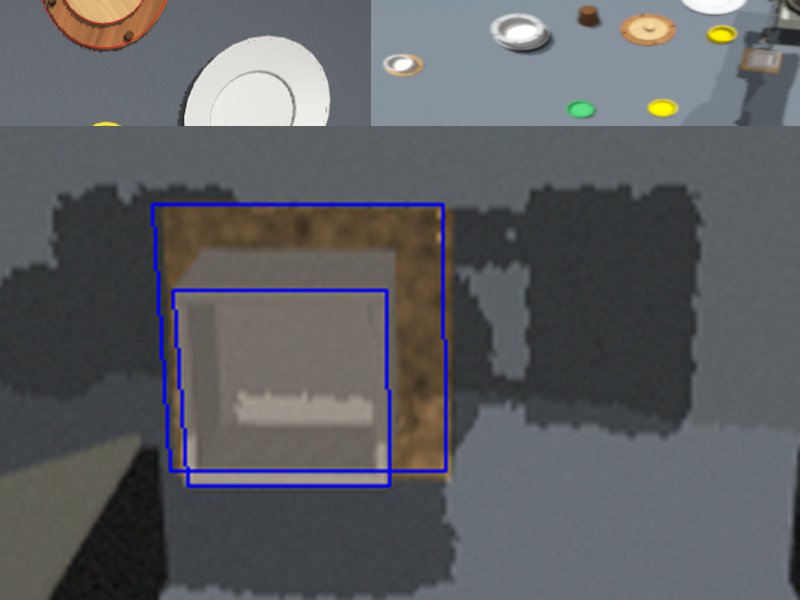

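The square dish is squared on its pad, about 1 mm off centre. The lid lies between its pegs, the ring is on the pot, the round dish is on its pad and the mill is unmoved. Handing in.

```bash
python3 -c "
from h import *
print(arm.sign_off())"
```

```text
the job is handed in; nothing more can be done
None
```

The fondue is set up and handed in after about 42 s of the 106 s allowed: the pot is in the base with the ring on its rim, the lid is on its rest, both dishes are within about 2 mm of their pad centres, and the pepper mill was not touched.

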